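Find the tired palm button and pull its cap

ROBOT

A 6-joint arm with a two-finger parallel gripper is mounted at the origin on a cart in front of the work surface, level with it; the furniture and walls round the work are solid. World frame = base frame: x ahead of the robot, y to its left, z up, the work surface at z = 0. Lengths are in m, angles in rad, forces in N, time in s.
With the tool pointing down it reaches from about 0.25 to 0.775 m from the base axis. Payload 4 kg.
Tool frame: the origin (TCP) lies between the finger pads; the fingertips stand 11 mm ahead of it and the grasp point (between the pads) lies 8 mm behind it; z points along the fingers, y is the direction in which the jaws open and shut (so a half turn about z gives the same grasp; the last joint's range is limited). The gripper opens to 94 mm and grips with 3 to 60 N. Pads are 16 mm wide; open, the fingers measure 119 mm over their backs; the gripper's body (75 mm by 177 mm) begins 78 mm behind the grasp point.
Start: joints at [-1.212, 0.087, 1.371, -0, 1.684, -0.103], TCP at [0.245, -0.492, 0.217] pointing down, gripper open.
Joint ranges: [-3.1, 3.1], [-0.76, 2.03], [0.27, 2.55], [-1.08, 4.22], [0.17, 2.65], [-2.57, 2.57]. Speed limits (rad/s): [2.79, 2.79, 3.14, 3.14, 3.14, 3.14].

INTERFACE

Orientations are given as a 3x3 rotation matrix whose columns are the frame's x, y, z axes.
In Python, from bench import sense, camera, calibration, finish_job gives the robot as it stands. The module is installed in compiled form; this text tells all that it offers.
- The arm moves only by the tool servo_tool, never from a script. Its argument "steps" is a list that holds one entry, the list of rows, each a list of 7 numbers: the opening in per cent of the stroke, from 0 (shut) to 100 (fully open), then the shift along the tool's x, y, z in m, then the turn, a rotation vector about the tool's x, y, z in rad. In form: [[[fingers, x, y, z, ax, ay, az], ...]]. A call has 1 to 20 rows; each row is the pose to reach, as a shift and turn from the pose commanded when the call began, along the tool's axes at that moment; what a row does not reach only later rows make up. A row lasts 1/8 s, in which the tool goes at most 62.5 mm and 10.7 degrees, less where a joint would pass 70% of its speed; a pose out of reach is approached as far as the arm can. A call with a gripper value outside its range is refused whole. The fingers move at their own pace and stop on an object; "force" is the grip in N (left out, the last holds). Time passes only in rows, so rows that repeat a pose let the fingers close. It gives the time, the measured TCP pose, the force and the opening at its end, in the units of the state.
- sense(): the state, without advancing time (a new reading comes with each control period).
- camera(name): name is "scene" or "top" or "wrist"; returns the picture (420x560x3 uint8, blue, green, red); there is no depth.
- calibration(name): a dict with "camera_matrix" (3x3 intrinsics, pixels), "R" (3x3) and "t" (3): a world point X has camera coordinates R X + t. Camera axes: x right, y down, z forward; pixel columns grow to the right and rows downward; lengths in m; the calibration is good to about 2 mm. A picture is of the moment at which its call begins: read the wrist's pose just before it. calibration takes no time and is no camera call; for the wrist camera it gives the pose at the moment of the call.
- finish_job(): hands the job in, once; it reports no verdict.
The state is a dict: "time": time; "qpos": joint angles; "joint_velocities": joint speeds; "joint_efforts": joint torques, N m; "tcp_pos": TCP position; "eef_rot": TCP orientation; "force": force on the tool from outside, world axes, zero at the start; "torque": the same for the moment, N m; "finger_gap": finger opening in m.
Only numpy, scipy, OpenCV 4.12 (cv2) and the standard library are available. Lean on these libraries where they do the work, as an engineer would, in place of code of your own. Each camera call takes 0.05 s, during which the arm holds its last target.

TASK

One of the three yellow palm buttons has a tired return spring: press them to find the one that goes down to its stop with hardly any force. Then hook the puller's fork under that button's cap, pull it straight up until it pops off (do not take the cap with the gripper), and gently set the puller down upright in the middle of the blue mat with the cap lying in its fork. Leave the other two caps on and the tape roll and petri dish where they are.

Things in the scene. Friction and masses are not known exactly. Their poses are not given: they have to be found in the camera images.
- key_a: palm-button unit fixed to the bench: grey housing 100 x 100 mm, 40 mm high, a black hollow stem (30 mm outside) rising from its middle, a yellow cap on the stem. Origin: centre of the housing's underside, on the stem's axis, z up. At rest the cap's flat underside is 66 mm above the bench: a 26 mm high gap all round the stem between housing and cap.
- key_b: palm-button unit, same looks, sizes and origin as key_a. Pressed, stem and cap of a unit sink together, 8 mm to the end stop, on a return spring. Any unit may be the tired one. A sound unit starts to move at about 5 N and reaches its stop at about 12 N; the tired one starts at about 1 N and reaches its stop at about 3 N.
- key_c: palm-button unit, same looks, sizes and origin as key_a
- cap_a_center (a point): yellow cap of key_a, a loose part, 70 g: head 72 mm in diameter, edge 16 mm thick, slightly domed (20 mm thick in the middle), flat underside; a white stalk reaches 25 mm below the underside into the stem (11 mm thick, 18 mm ball at its end). Point: on the axis, 8 mm above the underside (74 mm above the bench at rest), z up.
- cap_b_center (a point): yellow cap of key_b, same sizes and point as cap_a_center. In each stem two sprung balls hold the cap's stalk; a straight pull up of roughly 10 to 20 N snaps it free.
- cap_c_center (a point): yellow cap of key_c, same sizes and point as cap_a_center
- puller_grip (a point): cap puller: steel C frame with a red handle, 160 to 260 g, loose, standing on its fork. Point: middle of the handle, 106 mm above the fork's underside; x is where the fork points, z up. Handle 46 mm along x, 16 mm thick along y, from 76 to 131 mm above the fork's underside; grip it from above across y. The fork lies exactly below the handle.
- puller_fork (a point): middle of the puller's fork, on its underside, below the handle; axes as puller_grip. Two tines along x, each 12 mm wide, 10 mm thick, 38 mm apart (62 mm overall), from x = -51 to +47 mm; the last 6 mm turned up to 15 mm height. Upright back, 62 mm wide, at x = -54 to -44 mm; arm above, its underside 64 mm up; the C is open to +x. The cap's axis belongs at this point.
- tired_stem (a joint): how far the stem of the tired button, whichever of the three units that is, is pressed down: 0 at rest, 0.008 m at its stop
- mat: blue repair mat fixed to the bench, 180 x 180 mm, 3 mm thick. Origin: centre of its underside.
- tape_black: bystander: roll of black tape, 58 mm across, 19 mm high, loose; origin at the centre of its underside
- petri_one: bystander: clear petri dish, 58 mm across, 15 mm high, loose; origin at the centre of its underside

How it is judged:
By the outcome, as a careful person would: the job done as asked, in the order asked, and still so for the second after the job is handed in, with the robot touching nothing.
It also fails if it takes over 72 s, if anything falls off the work surface, if the arm or the gripper's body presses on something with over 40 N, if the wrist force passes 120 N, or if a joint passes its speed limit or range.

## Working session

There is one attempt and no reset: what is moved stays moved. The work goes in short steps, Python scripts to look and compute and a tool call to move; the robot and the scene stay as the last step left them, time stands still between calls to the robot, and variables do not carry over. Pictures are saved under pics/ and viewed, and the job is handed in when it is done.

Besides the shell and the picture viewer there is one more tool, called after "Request:" as name(argument=value, ...) on one line, values as JSON. servo_tool: Moves the arm, as the interface text tells. Its arguments: {"type":"object","properties":{"steps":{"type":"array"},"force":{"type":"number"}},"required":["steps"]}

```bash
mkdir -p pics; python3 - <<'E'
from bench import *
import cv2
s=sense();print(s)
for n in("scene","top","wrist"):
    c=calibration(n);print(n,c)
    cv2.imwrite(f"pics/{n}0.png",camera(n))
E
```

```text
{'time': 0.0, 'qpos': array([-1.21211155e+00,  8.79473950e-02,  1.37223520e+00,  2.05383963e-05,
        1.68358801e+00, -1.03091136e-01]), 'joint_velocities': array([ 1.30352520e-03, -4.80539276e-04,  2.87360959e-04, -5.92672638e-07,
        6.02038005e-04, -5.52085735e-04]), 'joint_efforts': array([-1.07767995e-03, -3.40182602e+01, -3.02427042e+01,  7.16873445e-02,
        3.30098625e-02, -1.60312970e-04]), 'tcp_pos': array([ 0.24487028, -0.49190451,  0.21531797]), 'eef_rot': array([[ 8.95261743e-01,  4.45539959e-01, -7.45444239e-04],
       [ 4.45540516e-01, -8.95259438e-01,  2.04650578e-03],
       [ 2.44434114e-04, -2.16428395e-03, -9.99997628e-01]]), 'force': array([ 0.39837157,  0.19970595, -0.57057416]), 'torque': array([-0.01584576,  0.00609648, -0.00260986]), 'finger_gap': 0.09383678798680704}
scene {'camera_matrix': array([[388.74585015,   0.        , 282.05734661],
       [  0.        , 388.74585015, 206.15207378],
       [  0.        ,   0.        ,   1.        ]]), 'R': array([[-0.54710511, -0.83706286, -0.00133082],
       [-0.3699602 ,  0.2432319 , -0.89664246],
     
[... 206 characters left out ...]
8.92618051],
       [  0.        ,   0.        ,   1.        ]]), 'R': array([[ 0.05300623, -0.99858323, -0.00467599],
       [-0.97662622, -0.0508628 , -0.20884013],
       [ 0.20830642,  0.01563653, -0.97793862]]), 't': array([-1.21881401e-03,  5.01889514e-01,  1.35334198e+00])}
wrist {'camera_matrix': array([[312.97575002,   0.        , 279.33765638],
       [  0.        , 312.97575002, 209.08725652],
       [  0.        ,   0.        ,   1.        ]]), 'R': array([[ 4.45259875e-01, -8.95400884e-01, -9.49311658e-04],
       [-8.65424671e-01, -4.30625025e-01,  2.56129317e-01],
       [-2.29747215e-01, -1.13222550e-01, -9.66642060e-01]]), 't': array([-0.54818458, -0.02689879,  0.3902205 ])}
```

View pics/scene0.png

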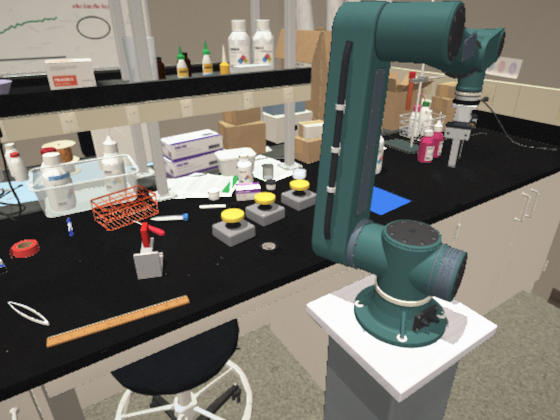

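View pics/top0.png

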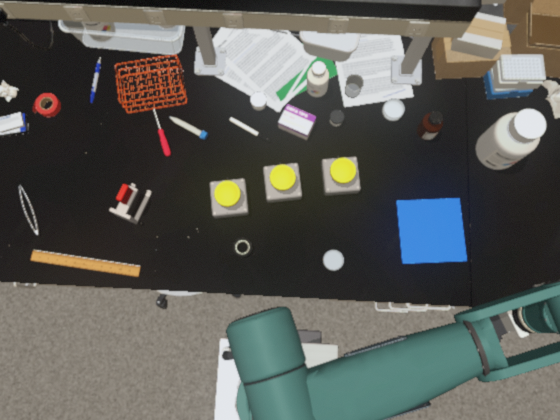

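View pics/wrist0.png

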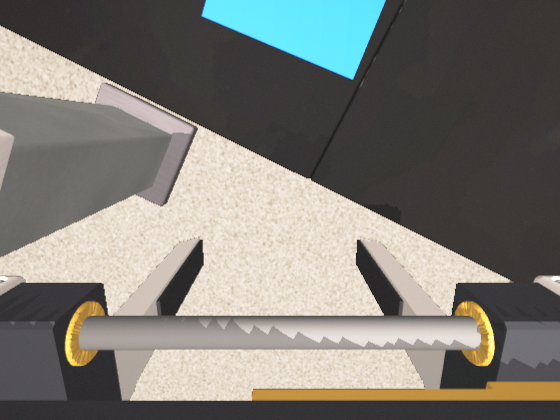

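```bash
cat > h.py <<'E'
import numpy as np,cv2
from bench import *
def ray(n,u,v,z,c=None):
    c=c or calibration(n);K,R,t=c["camera_matrix"],c["R"],c["t"]
    d=R.T@np.linalg.inv(K)@np.array([u,v,1.]);o=-R.T@t
    return (o+d*(z-o[2])/d[2])
def proj(n,X,c=None):
    c=c or calibration(n);p=c["camera_matrix"]@(c["R"]@np.array(X,float)+c["t"]);return p[:2]/p[2]
def crop(img,x0,y0,w,h,k,f):
    cv2.imwrite(f,cv2.resize(img[y0:y0+h,x0:x0+w],None,fx=k,fy=k,interpolation=cv2.INTER_CUBIC))
E
python3 - <<'E'
from h import *
im=cv2.imread("pics/top0.png")
crop(im,100,170,100,75,8,"pics/c1.png")
crop(im,200,145,170,130,4.6,"pics/c2.png")
crop(cv2.imread("pics/scene0.png"),110,205,100,75,8,"pics/c3.png")
h=cv2.cvtColor(im,cv2.COLOR_BGR2HSV)
m=cv2.inRange(h,(22,150,120),(35,255,255))
n,l,s,c=cv2.connectedComponentsWithStats(m)
for i in range(1,n):
    if s[i,4]>200: print(s[i],c[i],ray("top",*c[i],.078))
m=cv2.inRange(h,(95,150,120),(115,255,255));m[:180]=0
cs,_=cv2.findContours(m,0,1);q=max(cs,key=cv2.contourArea);r=cv2.minAreaRect(q);b=cv2.boxPoints(r)
print(b,[ray("top",*p,.003)[:2] for p in b],ray("top",*r[0],.003))
E
```

```text
[330 157  26  26 490] [342.48571429 170.39387755] [ 0.61278737 -0.1504021   0.078     ]
[270 165  25  25 485] [282.21030928 177.38762887] [0.5845162  0.01295501 0.078     ]
[215 182  25  25 492] [227.04674797 193.52235772] [0.53159707 0.15979195 0.078     ]
[[395.75882 199.69276]
 [463.4825  196.61443]
 [466.40622 260.9361 ]
 [398.68253 264.0144 ]] [array([ 0.55643742, -0.31248844]), array([ 0.57544637, -0.50481327]), array([ 0.3920808, -0.5086923]), array([ 0.3736852 , -0.32139316])] [ 0.47319673 -0.41185863  0.003     ]
```

View pics/c1.png

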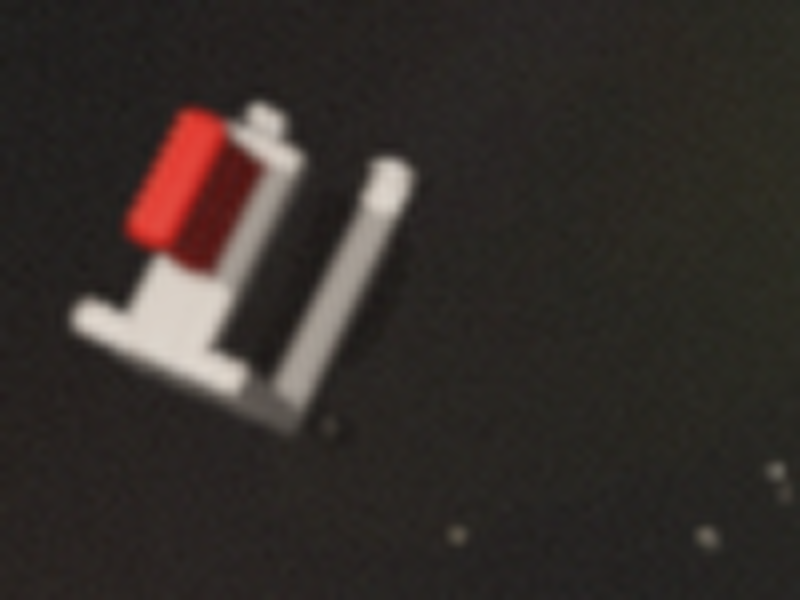

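View pics/c2.png

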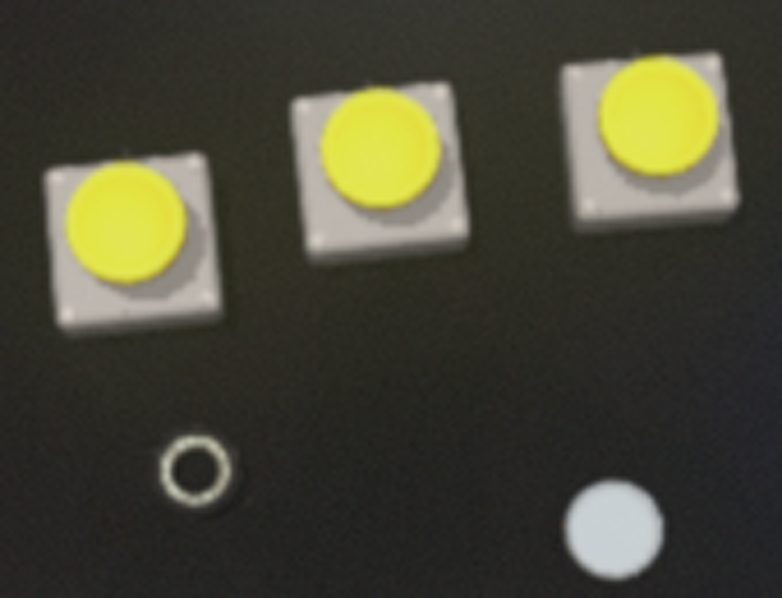

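View pics/c3.png

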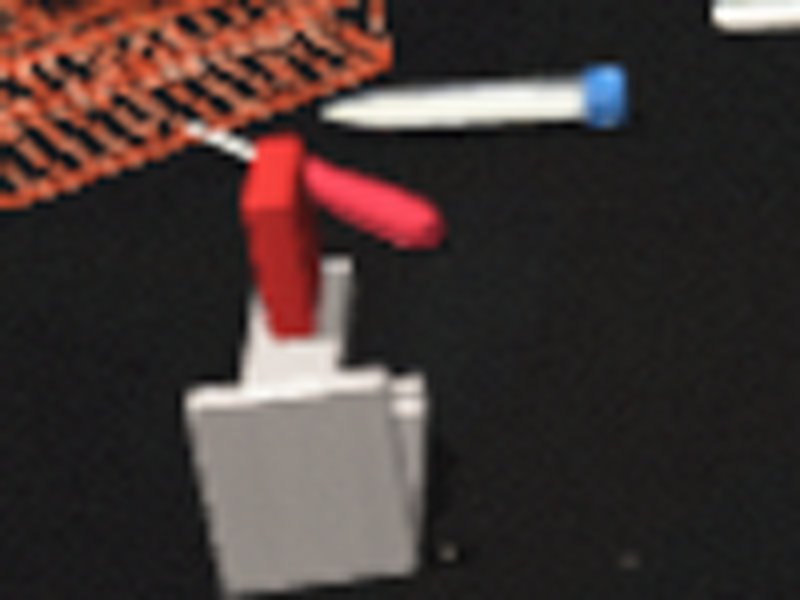

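```bash
python3 - <<'E'
from h import *
from scipy.optimize import least_squares
M=np.array([(23,8,131),(23,-8,131),(-23,8,131),(-23,-8,131),(47,-19,15),(47,-31,15),(-54,-31,0)])/1000.
P=np.array([(188,107),(226,122),(125,232),(163,250),(374,158),(412,172),(295,435)])/8+[100,170]-.44
c=calibration("top")
def f(p):
    C,S=np.cos(p[2]),np.sin(p[2])
    return np.concatenate([proj("top",(p[0]+C*m[0]-S*m[1],p[1]+S*m[0]+C*m[1],m[2]),c)-q for m,q in zip(M,P)])
r=least_squares(f,[.5,.4,-.4]);print(r.x,r.fun.round(1))
# key yaw from housing top corners (z .04)
for n,cs in dict(left=[(45,170),(205,155),(218,312),(62,322)],mid=[(292,98),(450,84),(467,240),(308,252)],right=[(562,67),(720,54),(738,207),(575,220)]).items():
    w=np.array([ray("top",x/4.6+200-.4,y/4.6+145-.4,.04,c)[:2] for x,y in cs]);e=w[0]-w[1];print(n,w.mean(0),np.degrees(np.arctan2(*(e)[::-1]))-90,np.linalg.norm(e))
for x,y,z in((195,470,.019),(614,530,.015)): print(ray("top",x/4.6+200,y/4.6+145,z,c))
s=sense();print(s["eef_rot"],s["tcp_pos"])
E
```

```text
[ 0.50938694  0.42902561 -0.34589882] [-0.5 -0.2  0.2  0.2 -0.5 -0.1  0.3  0.   0.7  0.  -0.3 -0.2  0.1  0.2]
left [0.53210533 0.15979963] 8.516352425757077 0.09766563667898592
mid [0.584307  0.0131603] 8.23087582830864 0.09714111193063359
right [ 0.61262569 -0.14982157] 7.858757296645237 0.09744917334750881
[0.39574242 0.11314737 0.019     ]
[ 0.37333768 -0.13951722  0.015     ]
[[ 8.95257409e-01  4.45548906e-01 -5.86332446e-04]
 [ 4.45549263e-01 -8.95256105e-01  1.53670589e-03]
 [ 1.59759924e-04 -1.63698732e-03 -9.99998647e-01]] [ 0.2449085  -0.49204252  0.21559291]
```

Request:
servo_tool(steps=[[[0,0.482,-0.142,0.03,0,0,0],[0,0.482,-0.142,0.03,0,0,0],[0,0.482,-0.142,0.03,0,0,0],[0,0.482,-0.142,0.03,0,0,0],[0,0.482,-0.142,0.03,0,0,0],[0,0.482,-0.142,0.03,0,0,0],[0,0.482,-0.142,0.03,0,0,0],[0,0.482,-0.142,0.03,0,0,0],[0,0.482,-0.142,0.06,0,0,0],[0,0.482,-0.142,0.09,0,0,0],[0,0.482,-0.142,0.09,0,0,0],[0,0.482,-0.142,0.09,0,0,0]]])

```text
time: 1.65
tcp_pos: [0.6136, -0.1508, 0.1275]
eef_rot: [[0.895, 0.445, 0.001], [0.445, -0.895, -0.0], [0.001, 0.001, -1.0]]
force: [0.6, -1.2, -0.3]
finger_gap: 0.0003
```

```bash
python3 - <<'E'
from h import *
s=sense();print(s["time"],s["tcp_pos"],s["force"],s["qpos"],s["finger_gap"]);print(s["eef_rot"])
cv2.imwrite("pics/w1.png",camera("wrist"));cv2.imwrite("pics/s1.png",camera("scene"))
E
```

```text
1.65 [ 0.61364542 -0.15084799  0.12750203] [ 0.57989163 -1.15596025 -0.28731484] [-3.30706193e-01  2.98747095e-01  1.29989249e+00 -4.88840585e-05
  1.54171020e+00  7.78588460e-01] 0.00030386023235418893
[[ 8.95383717e-01  4.45293898e-01  1.15965938e-03]
 [ 4.45294619e-01 -8.95383996e-01 -4.49790243e-04]
 [ 8.38051600e-04  9.19124942e-04 -9.99999226e-01]]
```

View pics/w1.png

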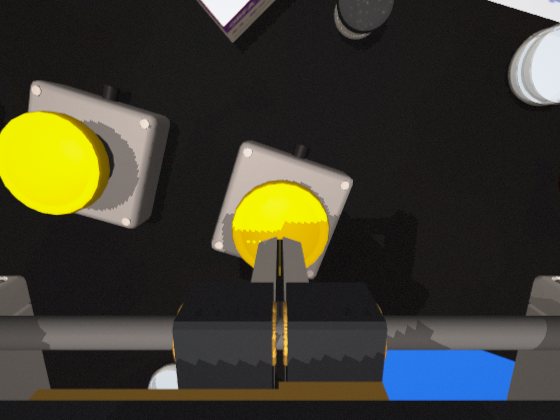

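View pics/s1.png

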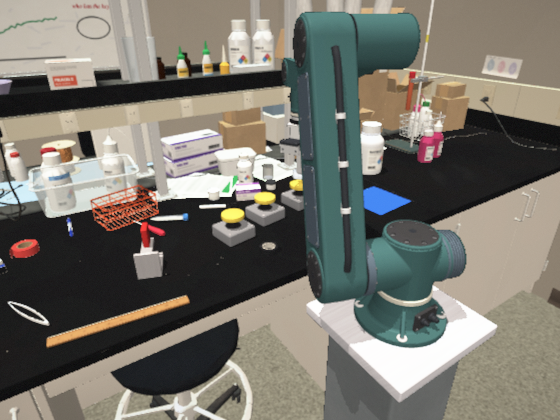

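Request:
servo_tool(steps=[[[0,0,0,0.024,0,0,0],[0,0,0,0.028,0,0,0],[0,0,0,0.031,0,0,0],[0,0,0,0.034,0,0,0],[0,0,0,0.036,0,0,0],[0,0,0,0.036,0,0,0]]])

```text
time: 2.5
tcp_pos: [0.6136, -0.1508, 0.0938]
eef_rot: [[0.895, 0.446, 0.002], [0.446, -0.895, -0.001], [0.001, 0.002, -1.0]]
force: [-5.0, 0.6, 8.5]
finger_gap: 0.0003
```

Request:
servo_tool(steps=[[[0,0,0,-0.03,0,0,0],[0,0.024,-0.08,-0.03,0,0,0],[0,0.047,-0.16,-0.03,0,0,0],[0,0.047,-0.16,-0.03,0,0,0],[0,0.047,-0.16,-0.012,0,0,0],[0,0.047,-0.16,-0.008,0,0,0],[0,0.047,-0.16,-0.005,0,0,0],[0,0.047,-0.16,-0.002,0,0,0],[0,0.047,-0.16,0,0,0,0],[0,0.047,-0.16,0,0,0,0]]])

```text
time: 3.75
tcp_pos: [0.5838, 0.0131, 0.0924]
eef_rot: [[0.896, 0.444, -0.001], [0.444, -0.896, 0.002], [-0.0, -0.002, -1.0]]
force: [-5.9, 2.1, 9.6]
finger_gap: 0.0001
```

Request:
servo_tool(steps=[[[0,0,0,-0.03,0,0,0],[0,0.01,-0.077,-0.03,0,0,0],[0,0.019,-0.155,-0.03,0,0,0],[0,0.019,-0.155,-0.03,0,0,0],[0,0.019,-0.155,-0.012,0,0,0],[0,0.019,-0.155,-0.008,0,0,0],[0,0.019,-0.155,-0.005,0,0,0],[0,0.019,-0.155,-0.002,0,0,0],[0,0.019,-0.155,0,0,0,0],[0,0.019,-0.155,0,0,0,0]]])

```text
time: 5.0
tcp_pos: [0.5326, 0.1603, 0.0908]
eef_rot: [[0.896, 0.445, 0.001], [0.445, -0.896, -0.001], [0.001, 0.001, -1.0]]
force: [0.2, -1.1, 2.0]
finger_gap: 0.0007
```

Request:
servo_tool(steps=[[[0,0,0,0.001,0,0,0],[0,0,0,0.002,0,0,0],[0,0,0,0.003,0,0,0],[0,0,0,0.003,0,0,0]]])

```text
time: 5.5
tcp_pos: [0.5326, 0.1609, 0.089]
eef_rot: [[0.895, 0.446, 0.002], [0.446, -0.895, -0.0], [0.002, 0.001, -1.0]]
force: [-1.3, -1.6, 7.2]
finger_gap: 0.0005
```

Request:
servo_tool(steps=[[[0,0,0,-0.05,0,0,0],[0,0,0,-0.11,0,0,0],[60,0.098,-0.25,-0.11,0,0,-2.334],[60,0.098,-0.25,-0.11,0,0,-2.334],[60,0.098,-0.25,-0.11,0,0,-2.334],[60,0.098,-0.25,-0.11,0,0,-2.334],[60,0.098,-0.25,-0.11,0,0,-2.334],[60,0.098,-0.25,-0.11,0,0,-2.334],[60,0.098,-0.25,-0.11,0,0,-2.334],[60,0.098,-0.25,-0.11,0,0,-2.334],[60,0.098,-0.25,-0.11,0,0,-2.334],[60,0.098,-0.25,-0.11,0,0,-2.334],[60,0.098,-0.25,-0.11,0,0,-2.334],[60,0.098,-0.25,-0.11,0,0,-2.334],[60,0.098,-0.25,-0.11,0,0,-2.334],[60,0.098,-0.25,-0.11,0,0,-2.334],[60,0.098,-0.25,-0.11,0,0,-2.334],[60,0.098,-0.25,-0.11,0,0,-2.334]]])

```text
time: 7.75
tcp_pos: [0.5083, 0.4285, 0.1973]
eef_rot: [[-0.941, 0.339, -0.0], [0.339, 0.941, -0.0], [0.0, -0.0, -1.0]]
force: [-0.8, -0.1, -0.0]
finger_gap: 0.0564
```

```bash
python3 - <<'E'
from h import *
s=sense();print(s["time"],s["tcp_pos"],s["qpos"],s["finger_gap"]);print(s["eef_rot"])
np.save("cw.npy",calibration("wrist"),allow_pickle=True)
cv2.imwrite("pics/w2.png",camera("wrist"))
E
```

```text
7.75 [0.50825076 0.42847326 0.19726095] [ 6.15131274e-01  3.50025656e-01  1.09552796e+00  1.15818080e-04
  1.69630911e+00 -6.09348418e-01] 0.0564191532827813
[[-9.40634236e-01  3.39421791e-01 -2.86879609e-04]
 [ 3.39421821e-01  9.40634267e-01 -6.20075014e-05]
 [ 2.48802093e-04 -1.55699578e-04 -9.99999957e-01]]
```

View pics/w2.png

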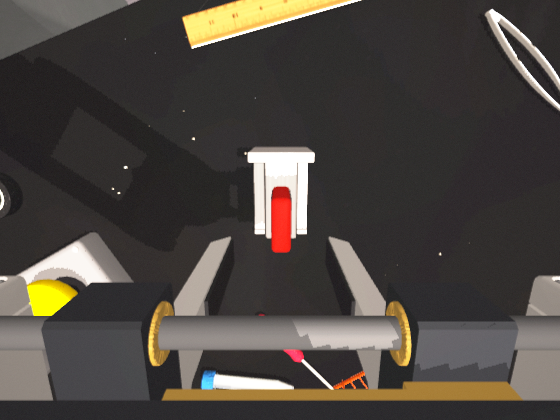

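Request:
servo_tool(steps=[[[60,0,0,0.05,0,0,0],[60,0,0,0.085,0,0,0],[60,0,0,0.099,0,0,0],[60,0,0,0.099,0,0,0],[0,0,0,0.099,0,0,0],[0,0,0,0.099,0,0,0],[0,0,0,0.099,0,0,0],[0,0,0,0.099,0,0,0],[0,0,0,0.099,0,0,0],[0,0,0,0.099,0,0,0]]], force=60)

```text
time: 9.05
tcp_pos: [0.5085, 0.4285, 0.0986]
eef_rot: [[-0.941, 0.339, 0.0], [0.339, 0.941, 0.0], [-0.0, 0.0, -1.0]]
force: [0.6, -0.5, 0.9]
finger_gap: 0.0157
```

```bash
python3 - <<'E'
from h import *
s=sense();print(s["time"],s["tcp_pos"],s["force"],s["finger_gap"]);print(s["eef_rot"])
cv2.imwrite("pics/w3.png",camera("wrist"))
im=camera("top");cv2.imwrite("pics/t3.png",im);crop(im,80,150,160,120,5,"pics/t3c.png")
E
```

```text
9.05 [0.50851883 0.42851286 0.09863526] [ 0.63369681 -0.48529184  0.86507195] 0.015734485122792175
[[-9.40815274e-01  3.38919462e-01  4.67741390e-04]
 [ 3.38919611e-01  9.40815293e-01  2.86728765e-04]
 [-3.42880294e-04  4.28285532e-04 -9.99999850e-01]]
```

View pics/w3.png

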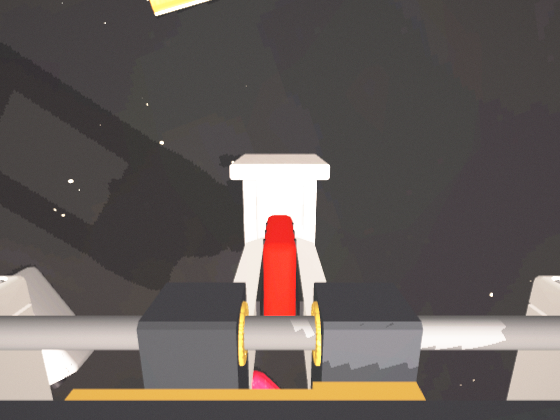

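View pics/t3c.png

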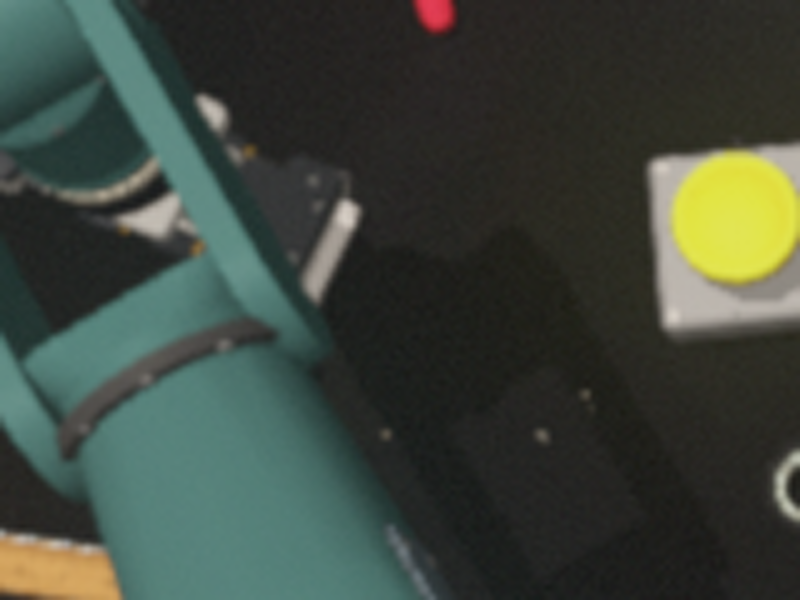

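```bash
python3 - <<'E'
from h import *
crop(cv2.imread("pics/w3.png"),200,130,160,120,5,"pics/w3c.png")
p=np.array([.5094,.429]);a=-.346
for yaw in(a,a):
  C,S=np.cos(a),np.sin(a)
  for m in [(-54,31,0),(-54,-31,0),(-54,31,76),(-54,-31,76),(-44,31,76),(-44,-31,76),(-23,8,131),(-23,-8,131)]:
    m=np.array(m)/1e3
    print(m,proj("wrist",(p[0]+C*m[0]-S*m[1],p[1]+S*m[0]+C*m[1],m[2])).round(1))
  break
E
```

```text
[-0.054  0.031  0.   ] [316.7 153.3]
[-0.054 -0.031  0.   ] [243.1 153.3]
[-0.054  0.031  0.076] [331.1 163.7]
[-0.054 -0.031  0.076] [228.9 163.7]
[-0.044  0.031  0.076] [330.4 180. ]
[-0.044 -0.031  0.076] [229.6 180. ]
[-0.023  0.008  0.131] [297.4 244.7]
[-0.023 -0.008  0.131] [262.8 244.7]
```

View pics/w3c.png

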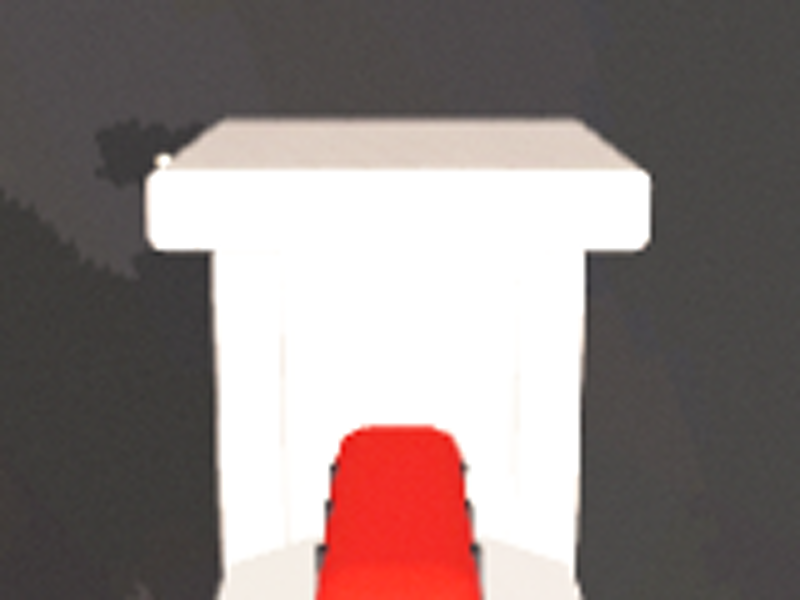

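Request:
servo_tool(steps=[[[0,0,0,-0.01,0,0,0],[0,0,0,-0.03,0,0,0],[0,0,0,-0.06,0,0,0],[0,0.002,-0.03,-0.06,0,0,0],[0,0.003,-0.07,-0.06,0,0,0],[0,0.004,-0.11,-0.06,0,0,0],[0,0.005,-0.15,-0.06,0,0,0],[0,0.006,-0.19,-0.06,0,0,0],[0,0.007,-0.225,-0.06,0,0,0],[0,0.008,-0.245,-0.05,0,0,0],[0,0.008,-0.245,-0.046,0,0,0],[0,0.008,-0.245,-0.046,0,0,0],[0,0.008,-0.245,-0.046,0,0,0]]])

```text
time: 10.78
tcp_pos: [0.4184, 0.2014, 0.145]
eef_rot: [[-0.941, 0.338, 0.001], [0.338, 0.941, 0.0], [-0.001, 0.001, -1.0]]
force: [0.1, 0.7, -1.1]
finger_gap: 0.0157
```

```bash
python3 - <<'E'
from h import *
s=sense();print(s["time"],s["tcp_pos"],s["force"],s["finger_gap"]);print(s["eef_rot"])
cv2.imwrite("pics/w4.png",camera("wrist"))
im=camera("top");cv2.imwrite("pics/t4.png",im);crop(im,140,150,160,120,5,"pics/t4c.png")
im=camera("scene");cv2.imwrite("pics/s4.png",im);crop(im,170,180,120,90,6.6,"pics/s4c.png")
E
```

```text
10.775 [0.41836871 0.20136268 0.1450494 ] [ 0.05426568  0.71192153 -1.09860236] 0.015692815145198297
[[-9.41098630e-01  3.38130963e-01  9.05900383e-04]
 [ 3.38131446e-01  9.41098788e-01  4.43808246e-04]
 [-7.02476443e-04  7.23980739e-04 -9.99999491e-01]]
```

View pics/w4.png

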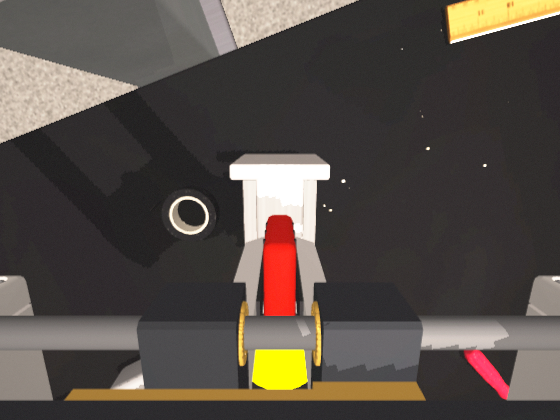

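View pics/t4c.png

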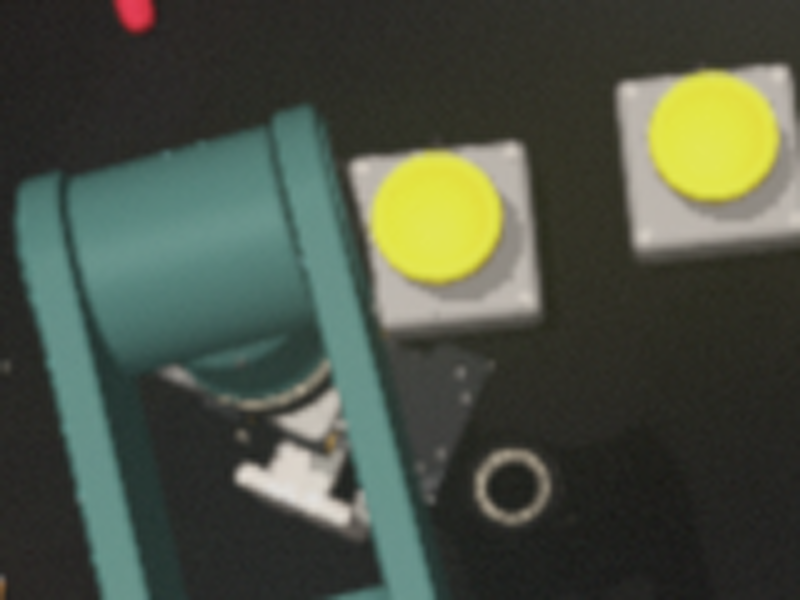

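View pics/s4c.png

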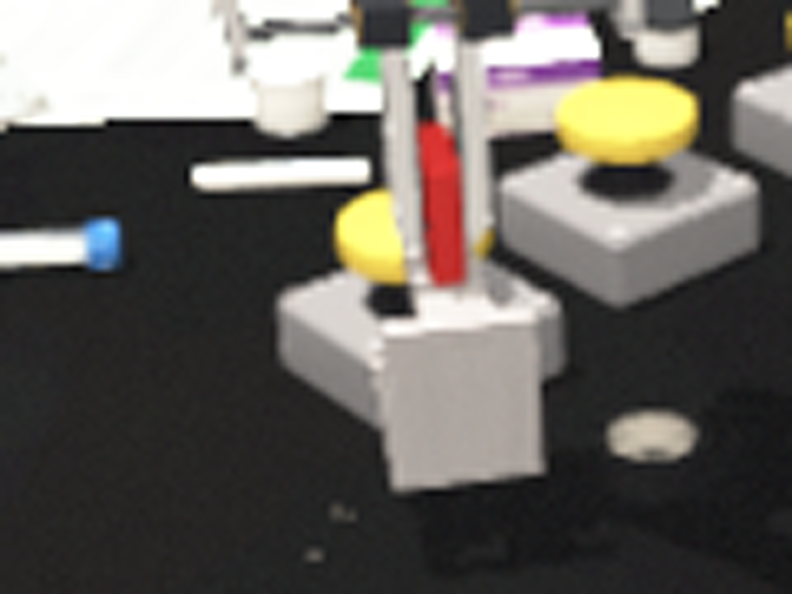

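Request:
servo_tool(steps=[[[0,-0.01,0,0,0,0,0],[0,-0.025,0,0.0005,0,0,0],[0,-0.04,0,0.0005,0,0,0],[0,-0.05,0,0.0005,0,0,0],[0,-0.06,0,0.0005,0,0,0],[0,-0.07,0,0.0005,0,0,0],[0,-0.08,0,0.0005,0,0,0],[0,-0.08,0,0.0005,0,0,0]]])

```text
time: 11.92
tcp_pos: [0.4936, 0.1732, 0.1439]
eef_rot: [[-0.941, 0.34, -0.0], [0.34, 0.941, -0.0], [0.0, -0.0, -1.0]]
force: [-0.0, 0.2, -2.4]
finger_gap: 0.0155
```

```bash
python3 - <<'E'
from h import *
s=sense();print(s["time"],s["tcp_pos"],s["force"],s["torque"])
cv2.imwrite("pics/w5.png",camera("wrist"))
im=camera("scene");cv2.imwrite("pics/s5.png",im);crop(im,170,180,120,90,6.6,"pics/s5c.png")
E
```

```text
11.925 [0.49361803 0.17322171 0.14386311] [-0.01394063  0.19912802 -2.36981807] [-0.02889458 -0.13449618 -0.00480264]
```

View pics/w5.png

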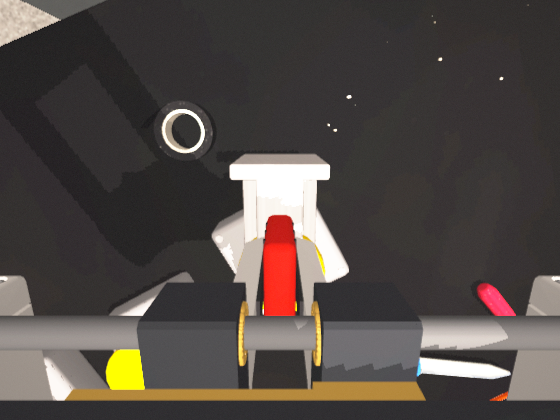

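View pics/s5c.png

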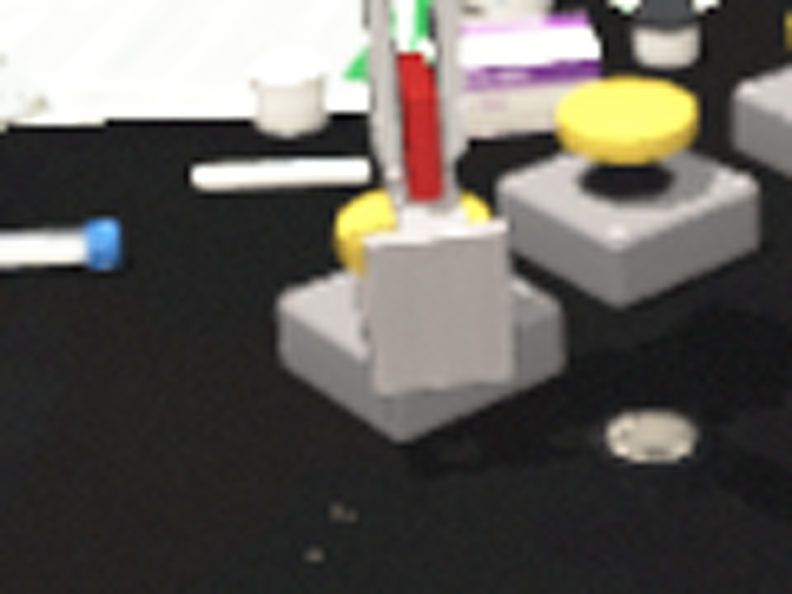

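```bash
python3 - <<'E'
from h import *
c=calibration("wrist");im=cv2.imread("pics/w5.png")
im=cv2.resize(im[200:340,180:380],None,fx=4,fy=4,interpolation=cv2.INTER_CUBIC);cv2.imwrite("pics/w5a.png",im)
def draw(P,col):
    p=[((proj("wrist",X,c)-[180,200])*4).astype(int) for X in P]
    cv2.polylines(im,[np.array(p)],True,col,1)
t=np.linspace(0,6.28,60)
for z,col in((.066,(0,0,255)),(.082,(255,0,0))):
    draw([(.532+.036*np.cos(a),.16+.036*np.sin(a),z) for a in t],col)
y=np.radians(8.5);e=np.array([np.cos(y),np.sin(y)])*.05;f=np.array([-e[1],e[0]])
draw([np.r_[np.array([.532,.16])+a*e+b*f,.04] for a,b in((1,1),(1,-1),(-1,-1),(-1,1))],(0,255,0))
cv2.imwrite("pics/w5b.png",im)
E
```

```text
(no output)
```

View pics/w5b.png

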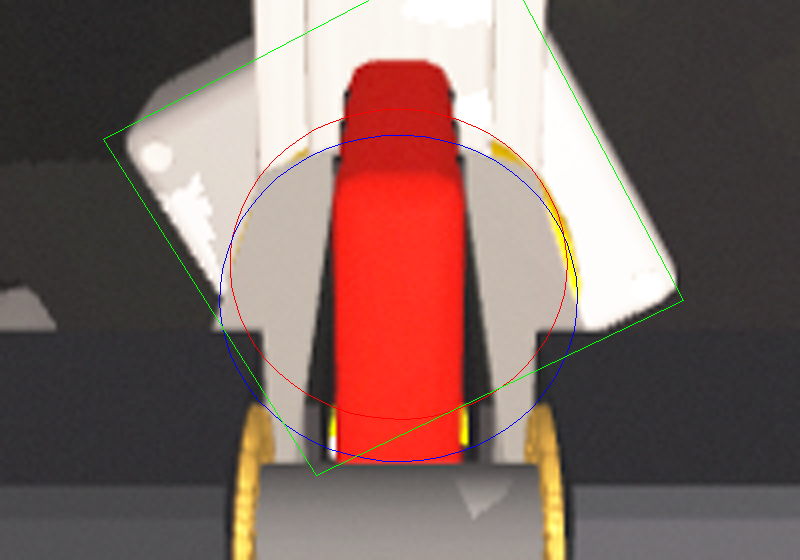

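View pics/w5a.png

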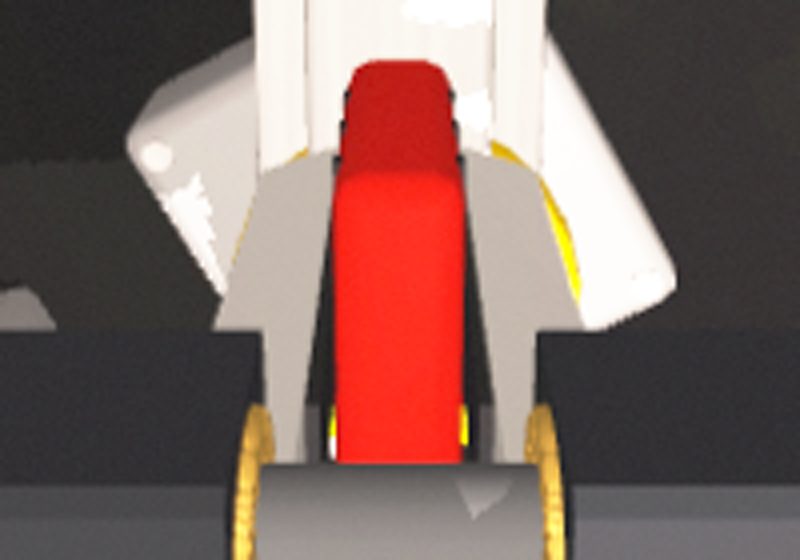

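Request:
servo_tool(steps=[[[0,-0.01,0.0005,0,0,0,0],[0,-0.02,0.0005,0,0,0,0],[0,-0.03,0.0005,0,0,0,0],[0,-0.036,0.0005,0,0,0,0],[0,-0.04,0.0005,0,0,0,0],[0,-0.04,0.0005,0,0,0,0],[0,-0.04,0.0005,0,0,0,0]]])

```text
time: 12.9
tcp_pos: [0.5307, 0.1605, 0.1439]
eef_rot: [[-0.941, 0.339, -0.0], [0.339, 0.941, -0.0], [0.0, -0.0, -1.0]]
force: [-0.1, 0.0, -2.8]
finger_gap: 0.0156
```

```bash
python3 - <<'E'
from h import *
s=sense();print(s["time"],s["tcp_pos"],s["force"],s["torque"])
cv2.imwrite("pics/w6.png",camera("wrist"))
im=camera("scene");cv2.imwrite("pics/s6.png",im);crop(im,170,180,120,90,6.6,"pics/s6c.png")
E
```

```text
12.9 [0.53069208 0.16045233 0.14394376] [-0.13790733  0.00630937 -2.7549514 ] [ 0.04623012 -0.14390734  0.0044375 ]
```

View pics/w6.png

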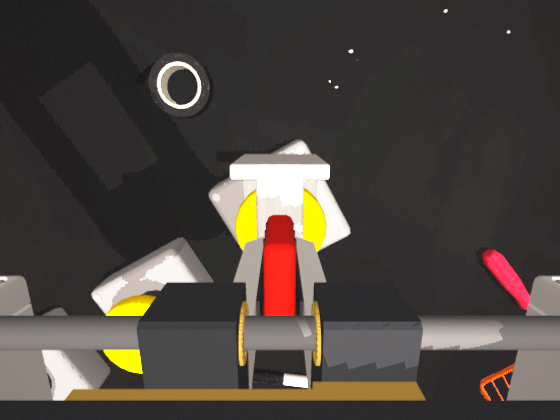

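View pics/s6c.png

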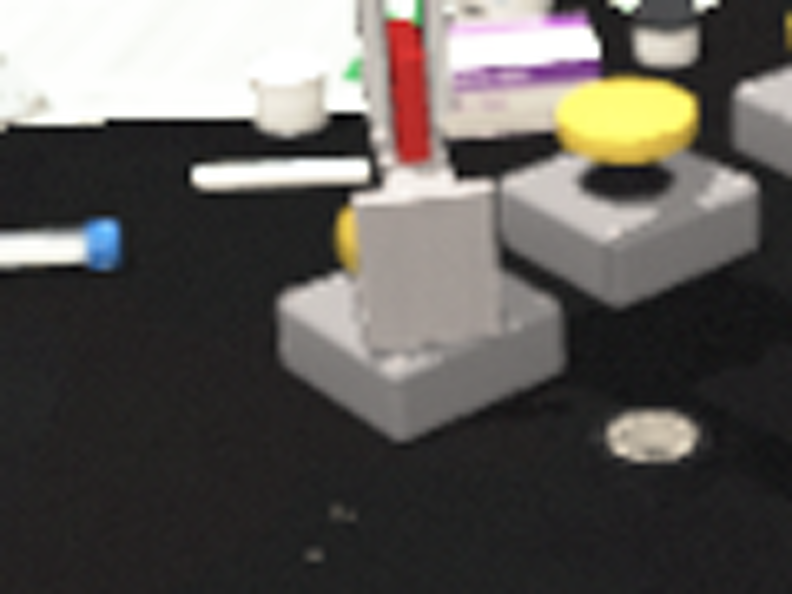

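Request:
servo_tool(steps=[[[0,0,0,-0.004,0,0,0],[0,0,0,-0.008,0,0,0],[0,0,0,-0.01,0,0,0],[0,0,0,-0.011,0,0,0],[0,0,0,-0.012,0,0,0],[0,0,0,-0.013,0,0,0],[0,0,0,-0.014,0,0,0],[0,0,0,-0.015,0,0,0],[0,0,0,-0.016,0,0,0]]])

```text
time: 14.12
tcp_pos: [0.5302, 0.1601, 0.1583]
eef_rot: [[-0.941, 0.339, -0.003], [0.339, 0.941, -0.001], [0.002, -0.002, -1.0]]
force: [3.2, 1.1, -15.0]
finger_gap: 0.0153
```

Request:
servo_tool(steps=[[[0,0,0,-0.001,0,0,0],[0,0,0,-0.002,0,0,0],[0,0,0,-0.003,0,0,0],[0,0,0,-0.004,0,0,0]]])

```text
time: 14.62
tcp_pos: [0.5315, 0.1604, 0.1662]
eef_rot: [[-0.941, 0.339, 0.003], [0.339, 0.941, 0.0], [-0.003, 0.001, -1.0]]
force: [-0.5, -0.2, -3.6]
finger_gap: 0.0159
```

Popped. Raising gently and looking.

Request:
servo_tool(steps=[[[0,0,0,-0.004,0,0,0],[0,0,0,-0.009,0,0,0],[0,0,0,-0.016,0,0,0],[0,0,0,-0.025,0,0,0],[0,0,0,-0.033,0,0,0],[0,0,0,-0.04,0,0,0],[0,0,0,-0.045,0,0,0],[0,0,0,-0.045,0,0,0]]])

```text
time: 15.62
tcp_pos: [0.5311, 0.1604, 0.2095]
eef_rot: [[-0.941, 0.339, 0.001], [0.339, 0.941, 0.0], [-0.001, 0.0, -1.0]]
force: [0.5, -0.0, -2.7]
finger_gap: 0.0157
```

```bash
python3 - <<'E'
from h import *
s=sense();print(s["time"],s["tcp_pos"],s["force"],s["torque"],s["qpos"]);print(s["eef_rot"])
cv2.imwrite("pics/w7.png",camera("wrist"))
im=camera("scene");cv2.imwrite("pics/s7.png",im);crop(im,170,150,160,120,5,"pics/s7c.png")
E
```

```text
15.625 [0.53111195 0.16041615 0.20948919] [ 0.50351352 -0.04818372 -2.74720435] [ 0.03231638 -0.15324303 -0.06606367] [ 1.91184953e-01  9.86957260e-02  1.37208235e+00 -8.82710084e-05
  1.66987850e+00 -1.03385045e+00]
[[-9.40814467e-01  3.38920733e-01  9.35713281e-04]
 [ 3.38920961e-01  9.40814846e-01  9.16380706e-05]
 [-8.49274904e-04  4.03347267e-04 -9.99999558e-01]]
```

View pics/w7.png

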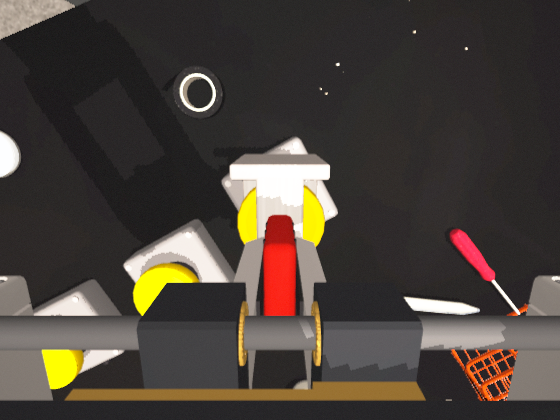

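View pics/s7c.png

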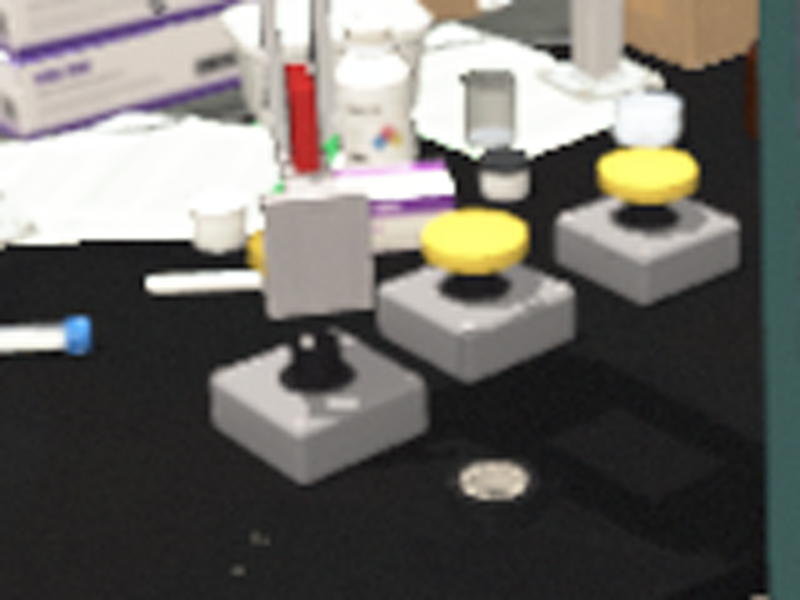

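```bash
python3 - <<'E'
from h import *
from scipy.optimize import least_squares
im=cv2.imread("pics/top0.png");h=cv2.cvtColor(im,cv2.COLOR_BGR2HSV)
m=cv2.inRange(h,(95,150,120),(115,255,255));m[:180]=0;m[:,:380]=0
cs,_=cv2.findContours(m,0,1);q=max(cs,key=cv2.contourArea)
p=cv2.approxPolyDP(q,4,True)[:,0];print(p)
c=calibration("top");w=np.array([ray("top",*x,.003,c)[:2] for x in p]);print(w,w.mean(0),np.linalg.norm(np.roll(w,1,0)-w,axis=1))
M=cv2.moments(m,True);print(ray("top",M["m10"]/M["m00"],M["m01"]/M["m00"],.003,c))
E
```

```text
[[459 198]
 [396 200]
 [402 263]
 [466 260]]
[[ 0.57072239 -0.49200289]
 [ 0.5555747  -0.31317699]
 [ 0.37698228 -0.33055784]
 [ 0.39462771 -0.5076316 ]] [ 0.47447677 -0.41084233] [0.17678686 0.1794663  0.17943619 0.17795077]
[ 0.4726122  -0.41118799  0.003     ]
```

Request:
servo_tool(steps=[[[0,0,0,-0.01,0,0,0],[0,-0.001,-0.004,-0.025,0,0,0],[0,-0.003,-0.014,-0.035,0,0,0],[0,-0.007,-0.029,-0.04,0,0,0],[0,-0.0125,-0.05,-0.04,0,0,0],[0,-0.02,-0.08,-0.04,0,0,0],[0,-0.029,-0.115,-0.04,0,0,0],[0,-0.039,-0.155,-0.04,0,0,0],[0,-0.049,-0.195,-0.04,0,0,0],[0,-0.059,-0.235,-0.04,0,0,0],[0,-0.069,-0.275,-0.04,0,0,0],[0,-0.079,-0.315,-0.04,0,0,0],[0,-0.089,-0.355,-0.04,0,0,0],[0,-0.099,-0.395,-0.04,0,0,0],[0,-0.108,-0.432,-0.04,0,0,0],[0,-0.1155,-0.465,-0.035,0,0,0],[0,-0.1225,-0.493,-0.025,0,0,0],[0,-0.129,-0.517,-0.015,0,0,0],[0,-0.134,-0.536,-0.005,0,0,0],[0,-0.137,-0.549,0.005,0,0,0]]])

```text
time: 18.23
tcp_pos: [0.4734, -0.4035, 0.2031]
eef_rot: [[-0.941, 0.339, -0.0], [0.339, 0.941, 0.001], [0.001, 0.0, -1.0]]
force: [0.1, -0.4, -3.0]
finger_gap: 0.0159
```

Request:
servo_tool(steps=[[[0,-0.001,-0.006,0.005,0,0,0],[0,-0.0015,-0.0085,0.01,0,0,0],[0,-0.0015,-0.0085,0.01,0,0,0],[0,-0.0015,-0.0085,0.01,0,0,0]]])

```text
time: 18.73
tcp_pos: [0.4726, -0.4106, 0.1946]
eef_rot: [[-0.941, 0.338, 0.001], [0.338, 0.941, -0.001], [-0.001, -0.0, -1.0]]
force: [-0.4, 0.1, -2.5]
finger_gap: 0.0156
```

```bash
python3 - <<'E'
from h import *
s=sense();print(s["time"],s["tcp_pos"],s["force"],s["torque"],s["qpos"]);print(s["eef_rot"])
cv2.imwrite("pics/w8.png",camera("wrist"))
im=camera("scene");cv2.imwrite("pics/s8.png",im);im=camera("top");cv2.imwrite("pics/t8.png",im)
E
```

```text
18.725 [ 0.47260035 -0.41063925  0.19462168] [-0.42882281  0.13078252 -2.52634927] [ 0.01813174 -0.15062697  0.01105962] [-8.05961845e-01  2.61356069e-01  1.21297976e+00  1.35726537e-04
  1.66631696e+00 -2.03176892e+00]
[[-9.41083148e-01  3.38174435e-01  7.48257394e-04]
 [ 3.38174060e-01  9.41083399e-01 -5.84557130e-04]
 [-9.01854888e-04 -2.97075623e-04 -9.99999549e-01]]
```

View pics/w8.png

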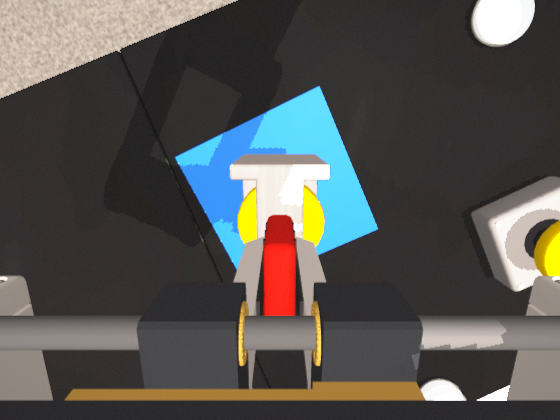

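View pics/s8.png

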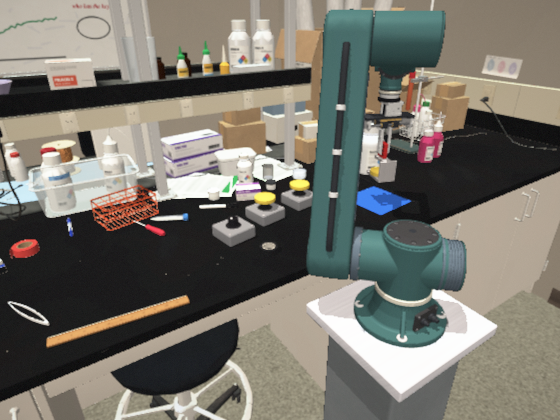

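View pics/t8.png

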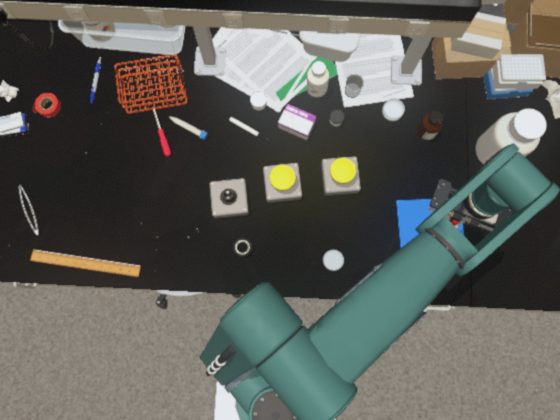

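Request:
servo_tool(steps=[[[0,0,0,0.008,0,0,0],[0,0,0,0.022,0,0,0],[0,0,0,0.036,0,0,0],[0,0,0,0.05,0,0,0],[0,0,0,0.062,0,0,0],[0,0,0,0.07,0,0,0],[0,0,0,0.074,0,0,0],[0,0,0,0.076,0,0,0],[0,0,0,0.078,0,0,0],[0,0,0,0.08,0,0,0],[0,0,0,0.082,0,0,0],[0,0,0,0.084,0,0,0],[0,0,0,0.086,0,0,0],[0,0,0,0.088,0,0,0],[0,0,0,0.0895,0,0,0],[0,0,0,0.091,0,0,0],[0,0,0,0.091,0,0,0]]])

```text
time: 21.0
tcp_pos: [0.4721, -0.411, 0.1028]
eef_rot: [[-0.941, 0.339, -0.0], [0.339, 0.941, 0.0], [0.0, 0.0, -1.0]]
force: [1.1, -0.6, -2.3]
finger_gap: 0.0157
```

```bash
python3 - <<'E'
from h import *
s=sense();print(s["time"],s["tcp_pos"],s["force"],s["torque"])
cv2.imwrite("pics/w9.png",camera("wrist"))
im=camera("scene");crop(im,330,120,120,90,6.6,"pics/s9.png")
E
```

```text
21.0 [ 0.47212721 -0.41100826  0.10277928] [ 1.06083894 -0.56097131 -2.27435376] [ 0.06915799 -0.11096902 -0.04429633]
```

View pics/w9.png

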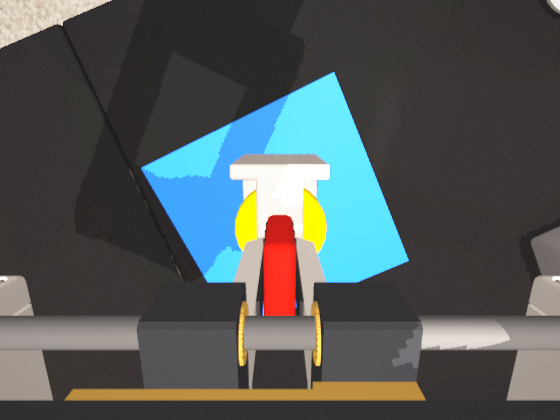

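View pics/s9.png

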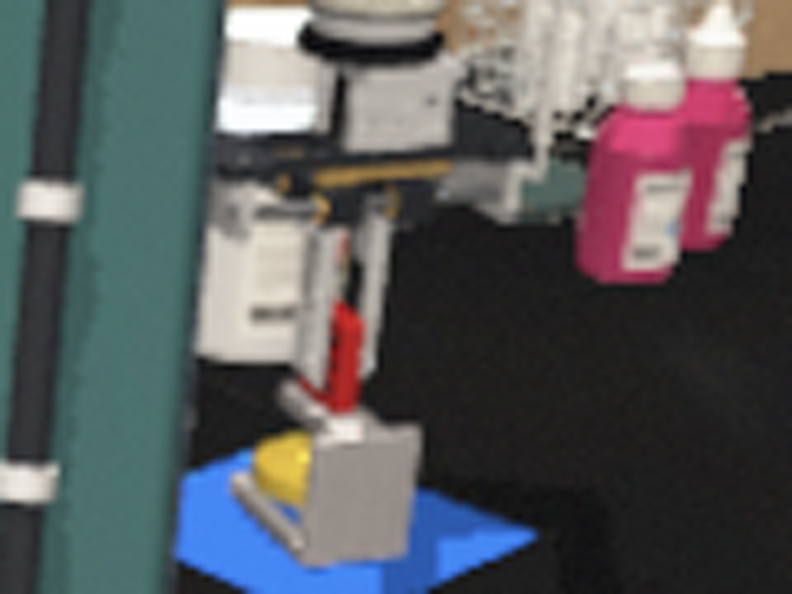

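Request:
servo_tool(steps=[[[0,0,0,0.0005,0,0,0],[0,0,0,0.001,0,0,0],[0,0,0,0.0013,0,0,0],[0,0,0,0.0013,0,0,0]]])

```text
time: 21.6
tcp_pos: [0.4722, -0.4111, 0.1017]
eef_rot: [[-0.941, 0.339, -0.0], [0.339, 0.941, -0.0], [0.0, -0.0, -1.0]]
force: [0.5, 0.1, -1.4]
finger_gap: 0.0156
```

Request:
servo_tool(steps=[[[0,0,0,0.0004,0,0,0],[0,0,0,0.0008,0,0,0],[0,0,0,0.0008,0,0,0]]])

```text
time: 21.98
tcp_pos: [0.4723, -0.4111, 0.1015]
eef_rot: [[-0.941, 0.339, 0.0], [0.339, 0.941, -0.0], [-0.0, -0.0, -1.0]]
force: [-1.3, 2.0, 1.7]
finger_gap: 0.0156
```

Request:
servo_tool(steps=[[[0,0,0,0,0,0,0],[0,0,0,0,0,0,0],[0,0,0,0,0,0,0],[22,0,0,0,0,0,0],[30,0,0,0,0,0,0],[45,0,0,0,0,0,0],[45,0,0,0,0,0,0]]], force=3)

```text
time: 22.85
tcp_pos: [0.4722, -0.4111, 0.1007]
eef_rot: [[-0.941, 0.339, -0.0], [0.339, 0.941, 0.0], [0.0, -0.0, -1.0]]
force: [-0.7, 0.4, 0.6]
finger_gap: 0.0413
```

```bash
python3 - <<'E'
from h import *
s=sense();print(s["time"],s["tcp_pos"],s["force"],s["finger_gap"])
cv2.imwrite("pics/w10.png",camera("wrist"))
E
```

```text
22.85 [ 0.47220983 -0.411112    0.10067123] [-0.69987971  0.41858706  0.5574575 ] 0.041251637583818675
```

View pics/w10.png

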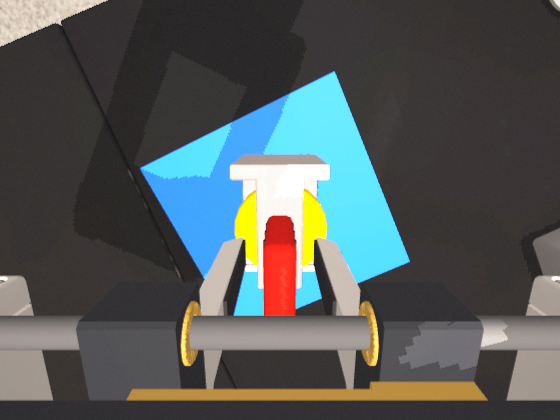

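Released and standing. Retreat straight up, then away (toward the robot) so the top camera can see it.

Request:
servo_tool(steps=[[[45,0,0,-0.02,0,0,0],[45,0,0,-0.05,0,0,0],[45,0,0,-0.09,0,0,0],[45,0,0,-0.14,0,0,0],[45,0,0,-0.15,0,0,0],[45,0.03,0.03,-0.15,0,0,0],[45,0.05,0.08,-0.15,0,0,0],[45,0.06,0.13,-0.15,0,0,0],[45,0.06,0.18,-0.15,0,0,0],[45,0.06,0.23,-0.15,0,0,0],[45,0.06,0.25,-0.15,0,0,0],[45,0.06,0.25,-0.15,0,0,0]]])

```text
time: 24.4
tcp_pos: [0.5004, -0.1542, 0.2496]
eef_rot: [[-0.942, 0.336, -0.002], [0.336, 0.942, 0.001], [0.002, -0.0, -1.0]]
force: [0.6, 0.4, 0.2]
finger_gap: 0.0423
```

```bash
python3 - <<'E'
from h import *
s=sense();print(s["time"],s["tcp_pos"],s["force"],s["finger_gap"])
im=camera("scene");crop(im,330,150,120,90,6.6,"pics/s11.png")
im=camera("top");cv2.imwrite("pics/t11.png",im);crop(im,380,170,110,110,5.4,"pics/t11c.png")
E
```

```text
24.4 [ 0.50036549 -0.15417546  0.24955452] [0.57813517 0.36524389 0.21883543] 0.0423342160176403
```

View pics/s11.png

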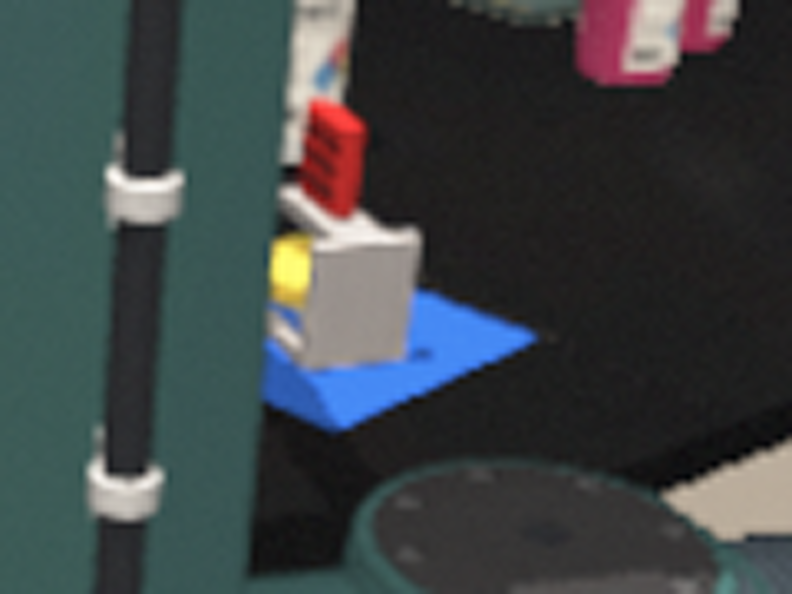

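View pics/t11.png

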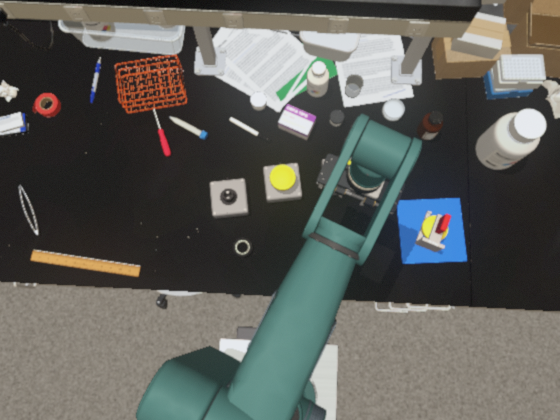

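View pics/t11c.png

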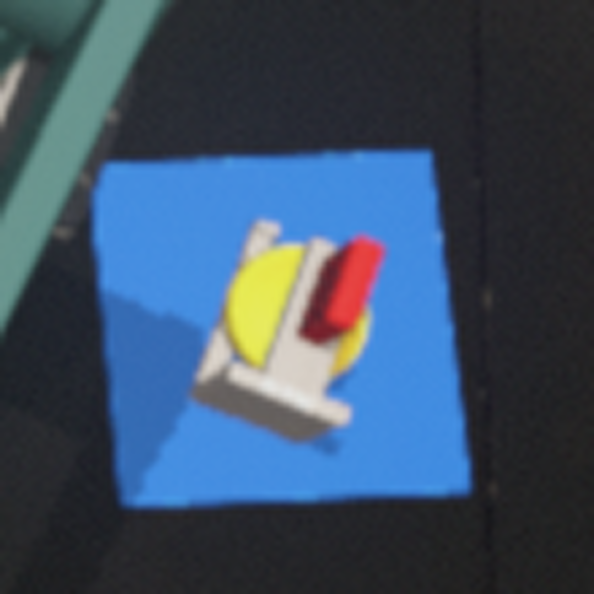

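```bash
python3 -c "
from bench import *
print(sense()['joint_velocities'].round(3)); print(finish_job())"
```

```text
[-0.02   0.001 -0.007  0.004  0.002  0.003]
the job is handed in; nothing more can be done
None
```

The job is handed in: the puller stands upright in the middle of the blue mat with the tired button's cap lying in its fork. It took about 24.5 s of robot time.

- **Finding the tired button:** I pressed all three with closed fingers. The right and middle units pushed back with 8.5 N at about 3 mm and 9.6 N at about 4.6 mm. I did not take those two to their stops. The left one gave only 2.0 N at about 6 mm and reached its stop at about 8 mm, so it is the tired one.
- **Pulling the cap:** I gripped the puller by its handle, slid the fork under the left cap and pulled straight up. It popped off after about 12 N of net pull, and the pictures then showed it in the fork above a bare stem.
- **Setting down:** I lowered the puller until it just touched the mat (1.7 N), opened the fingers and backed away.
- **Last pictures:**
  - The puller's fork looks within a few mm of the mat's centre. I judged this by eye and did not measure it again.
  - The middle cap is still on. The arm hid the right cap in the last picture, but it was on in the picture just before the puller was set down.
  - The tape roll is where it was. The arm hid the petri dish, which was in its place in that same earlier picture.
- **Cap height in the fork:** its stalk is longer than the fork is thick, so the cap should sit slightly raised above the tines, as expected from the sizes.

None of the checks I made failed or disagreed.

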